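Fetch the rear glass sample from a crowded hook

ROBOT

A 6-joint arm with a two-finger parallel gripper is mounted at the origin on the work surface. World frame = base frame: x ahead of the robot, y to its left, z up, the work surface at z = 0. Lengths are in m, angles in degrees, forces in N, time in s.
With the tool pointing down it reaches from about 0.375 to 0.9 m from the base axis. Payload 3.1 kg.
Tool frame: the origin (TCP) lies on the centre line of the jaws, within the pads' length; the fingertips stand 25 mm ahead of it and the grasp point (between the pads) lies 6 mm ahead of it; y points along the fingers, x is the direction in which the jaws open and shut, and the axes are right-handed (so a half turn about y gives the same grasp; the last joint's range is limited). The gripper opens to 87 mm and grips with 3 to 60 N. Pads are 19 mm wide; open, the fingers measure 117 mm over their backs; the gripper's body (75 mm by 190 mm) begins 51 mm behind the grasp point.
Start: joints at [-84.139, 30.224, 82.088, -0, 67.689, -10.227], TCP at [0.173, -0.6, 0.248] pointing down, gripper open.
Joint ranges: [-176.69, 176.69], [-43.24, 126.21], [12.49, 139.97], [-82, 262], [0, 151.66], [-163.58, 163.58]. Speed limits (degrees/s): [159.86, 159.86, 180, 180, 180, 180].

INTERFACE

Orientations are given as a 3x3 rotation matrix whose columns are the frame's x, y, z axes.
In Python, from rig import * gives the robot as it stands.
- The arm moves only by the tool play_rows, never from a script. Its argument "commands" is a list of rows, each a list of 2 entries, a list of its own where there are three numbers: the shift along the world's x, y, z in m, then the turn, a rotation vector about the world's x, y, z in rad. A call has 1 to 10 rows; each row is the pose to reach, as a shift and turn from the pose commanded when the call began; what a row does not reach only later rows make up. A row lasts 1/8 s, in which the tool goes at most 62.5 mm and 10.7 degrees, less where a joint would pass 70% of its speed; a pose out of reach is approached as far as the arm can. A call with a gripper value outside its range is refused whole. "gripper" is the finger opening in m, from 0 to 0.087, set as the call begins (left out, the last holds). The fingers move at their own pace and stop on an object; the grip force is fixed at half the most. Time passes only in rows, so rows that repeat a pose let the fingers close. It gives the time, the measured TCP pose, the force and the opening at its end, in the units of the state.
- read_state(): the state, without advancing time (a new reading comes with each control period).
- capture(name): name is "scene" or "top"; returns a dict with "frame" (400x640x3 uint8, red, green, blue), "depth" (400x640 float32, m along the optical axis (not along the pixel's ray), 0 where there is no reading), "mtx" (3x3 intrinsics, pixels), "dist_coeffs" ([k1, k2, p1, p2, k3] as OpenCV has them; the pictures are not rectified), "cam_to_world" (4x4, takes a point from camera to world coordinates). Camera axes: x right, y down, z forward; pixel columns grow to the right and rows downward; lengths in m; the calibration is good to about 2 mm. A picture is of the moment at which its call begins.
- hand_in(): hands the job in, once; it reports no verdict.
The state is a dict: "time_s": time; "joint_positions": joint angles; "qvel": joint speeds; "tau": joint torques, N m; "position": TCP position; "tcp_rot": TCP orientation; "force": force on the tool from outside, world axes, zero at the start; "moment": the same for the moment, N m; "opening": opening from 0.0 (shut) to 1.0 (fully open).
Only numpy, scipy, OpenCV 4.12 (cv2) and the standard library are available. Lean on these libraries where they do the work, as an engineer would, in place of code of your own. Each camera call takes 0.05 s, during which the arm holds its last target. There are 200 camera calls.

TASK

The blue glass sample hangs at the back of the crowded hook, behind the red and the green one. Hang the red and the green sample on the spare hook, in either order, pushed back so that they sit snug against each other and against its sprung rubber buffer, pressing the buffer in a little for a moment to be sure they have met it but never forcing it to the end of its travel. Then take the blue sample and stand it upright in the slot of the dark viewing block, right down on the slot's floor; handle the glass gently throughout and leave the jar, the hammer and the yellow tin where they are.

Things in the scene. Friction and masses are not known exactly. Their poses are not given: they have to be found in the camera images.
- full_hook: Fixed wooden stand, foot 180 x 130 x 16, with a level steel prong 8 across, axis 185 above the bench. Origin: on the bench under the prong. The prong runs from the post's face at x +65 (post top 204 high) straight to x -69, then rises to a tip at x -75 whose top is 197 high. Darker wood: the crowded hook; samples about 32 mm apart, blue nearest the post.
- spare_hook: Fixed wooden stand, foot 180 x 130 x 16, with a level steel prong 8 across, axis 185 above the bench. Origin: on the bench under the prong. The prong runs from the post's face at x +65 (post top 204 high) straight to x -69, then rises to a tip at x -75 whose top is 197 high. Pale wood: the spare hook.
- buffer_seat (a point): Where the spare prong enters its post. A black rubber buffer disc, 40 across, 8 thick, sits round the prong; its front face is 18 to 54 mm in front of this point (not measured: find it by feel). It yields towards the post 2 N per mm from no load, 5.5 mm at most, then hard. Pressed means 3 N for 0.3 s; 4.5 mm is too far, and 25 N between a sample and a stand or block too much.
- blue_pane: Blue glass sample, upright. Origin: middle of its lower edge; z up, y along its width; x at the start along the prong to the post. Glass 92 x 6, 97 high, steel strip to z 103. Wooden hanger block 28 x 28, z 103 to 153; blue grip tab on top 26 (y) x 16 (x), z 153 to 190. About 0.17 kg (0.12 to 0.23).
- blue_eye (a point): In the blue sample's hanger block, where the prong's axis runs when it hangs: 134.9 above the lower edge. The eye, 18 wide, goes through along x: floor 25.9 below this point, nearly flat roof 4 above. Hanging, it can be raised 21.9 mm before the eye's floor meets the prong; 8 mm clears the upturned tip. Red and green alike.
- red_pane: Red glass and tab; otherwise exactly like the blue sample, origin and axes too. Hangs in front of blue.
- green_pane: Green glass and tab; otherwise exactly like the blue sample, origin and axes too. Hangs in front of blue.
- view_block: Fixed dark wooden viewing block, 70 (x) by 124 (y), 43 high. Origin: centre of its underside. A slot runs along its y axis over the middle: 100 long, 9.5 wide, floor at z 12, straight walls to z 35, then flaring outwards to about 21 wide at z 43.
- paste_jar: White jar, 44 across, 52 high; bystander. Origin: centre of its underside.
- hammer: Small hammer lying on the bench, 200 long; bystander. Handle to its -x.
- oil_tin: Yellow tin with brass cap, 52 across, 58 high; bystander. Origin: centre of its underside.
Not all that is in view belongs to the job. Leave any turquoise look-alike of the spare_hook alone.

How it is judged (in metres and radians):
On the way, in this order (a step that is already met when the one before it is completed fails the run):
1. the red or the green sample is pressed against the spare hook's buffer with at least 3 N for 0.3 s (contact force between any of red_pane, green_pane and buffer_pad_c0 above 3 N), for 0.3 s.
2. red and green hang on the spare hook, snug against the buffer and each other, let go (z of red_pane in the frame of spare_hook between 0.04606 and 0.05406 m and y of red_pane in the frame of spare_hook between -0.008 and 0.008 m and x of red_pane in the frame of spare_hook between -0.065 and 0.06 m and angle between each of red_pane, green_pane's own z axis and vertical below 0.15 rad and z of green_pane in the frame of spare_hook between 0.04606 and 0.05406 m and y of green_pane in the frame of spare_hook between -0.008 and 0.008 m and x of green_pane in the frame of spare_hook between -0.065 and 0.06 m and ((horizontal distance between buffer_pad_c0 and red_pane below 0.0235 m and horizontal distance between green_pane and red_pane below 0.0335 m) or (horizontal distance between buffer_pad_c0 and green_pane below 0.0235 m and horizontal distance between red_pane and green_pane below 0.0335 m)) and contact force between the fingers and red_pane below 0.05 N and contact force between the fingers and green_pane below 0.05 N), for 0.2 s.
At the end, for the whole second after the job is handed in: Red and green hang upright on the spare prong (8 mm sideways, 4 mm in height, 0.15 rad), the rear one within 5.5 mm of the buffer, the other within 5.5 mm of it; blue stands in the slot, within 4 mm of its floor, upright within 0.25 rad, at rest; all let go (all of step 2 and z of blue_pane in the frame of view_block below 0.016 m and x of blue_pane in the frame of view_block between -0.008 and 0.008 m and y of blue_pane in the frame of view_block between -0.01 and 0.01 m and angle between blue_pane's own z axis and vertical below 0.25 rad and linear speed of blue_pane below 0.02 m/s and contact force between the fingers and blue_pane below 0.05 N); the robot touches nothing.
It fails at once if a sample is pressed against a hook stand or the viewing block with more than 25 N (contact force between any of red_pane, green_pane, blue_pane and full_hook above 25 N or contact force between any of red_pane, green_pane, blue_pane and spare_hook above 25 N or contact force between any of red_pane, green_pane, blue_pane and view_block above 25 N).
It fails at once if the buffer is pushed back more than 4.5 mm, to the end of its travel (distance of buffer_pad_c0 from where it was at the start of the episode above 0.0045 m).
It fails at once if jar, hammer or tin moved more than 25 mm (distance of any of paste_jar, hammer, oil_tin from where it was at the start of the episode above 0.025 m).
It also fails if it takes over 72 s, if anything falls off the work surface, if the arm or the gripper's body presses on something with over 40 N, if the wrist force passes 120 N, or if a joint passes its speed limit or range.

## Working session

There is one attempt and no reset: what is moved stays moved. The work goes in short steps, Python scripts to look and compute and a tool call to move; the robot and the scene stay as the last step left them, time stands still between calls to the robot, and variables do not carry over. Pictures are saved under pics/ and viewed, about 8 in all and at most 12, crops included, and the job is handed in when it is done.

Besides the shell and the picture viewer there is one more tool, called as name(argument=value, ...), one argument or row to a line, values as JSON. play_rows: Moves the arm, as the interface text tells. Its arguments: {"type":"object","properties":{"commands":{"type":"array"},"gripper":{"type":"number"}},"required":["commands"]}

```bash
ls; mkdir -p pics
cat > h.py <<'E'
from rig import *
import numpy as np, cv2
def pts(c):
    d=c["depth"]; h,w=d.shape
    uv=np.stack(np.meshgrid(np.arange(w),np.arange(h)),-1).reshape(-1,1,2).astype(np.float32)
    n=cv2.undistortPoints(uv,np.array(c["mtx"],float),np.array(c["dist_coeffs"],float)).reshape(h,w,2)
    P=np.dstack([n[...,0]*d,n[...,1]*d,d]); T=np.array(c["cam_to_world"])
    W=P@T[:3,:3].T+T[:3,3]; W[d<=0]=np.nan
    return W
def save(c,name,box=None,s=1):
    f=c["frame"]
    if box: f=f[box[1]:box[3],box[0]:box[2]]
    cv2.imwrite("pics/"+name,cv2.resize(f[...,::-1],None,fx=s,fy=s,interpolation=cv2.INTER_CUBIC))
E
python3 - <<'E'
from h import *
import pickle
cs={n:capture(n) for n in("scene","top")}
pickle.dump(cs,open("c0.pkl","wb"))
for n in cs: print(n,np.array(cs[n]["cam_to_world"]).round(3).tolist())
f=np.vstack([cs["scene"]["frame"],cs["top"]["frame"]])
save(cs["scene"],"s0.png",s=1.25);save(cs["top"],"t0.png",s=1.25)
print(read_state())
E
```

```text
pics
scene [[0.761, 0.496, -0.418, 1.017], [0.649, -0.582, 0.49, -0.673], [-0.0, -0.644, -0.765, 1.037], [0.0, 0.0, 0.0, 1.0]]
top [[-0.008, -0.995, 0.099, 0.394], [-1.0, 0.007, -0.013, -0.08], [0.013, -0.099, -0.995, 1.519], [0.0, 0.0, 0.0, 1.0]]
{'time_s': 0.1, 'joint_positions': array([-8.41387635e+01,  3.02739565e+01,  8.21490561e+01, -2.51437895e-04,
        6.76865543e+01, -1.02257284e+01]), 'qvel': array([ 0.06237524, -0.13888585, -0.17112302, -0.00886851,  0.04174328,
        0.06682795]), 'tau': array([-3.04892239e-05, -4.40985632e+01, -1.77151537e+01,  6.34804065e-02,
        5.34531777e-02, -4.30133753e-05]), 'position': array([ 0.17316668, -0.59990987,  0.24666595]), 'tcp_rot': array([[ 2.77097482e-01, -1.99322099e-04,  9.60841790e-01],
       [-9.60839966e-01,  1.90189105e-03,  2.77097350e-01],
       [-1.88264803e-03, -9.99998172e-01,  3.35492582e-04]]), 'force': array([-0.70837995,  0.224492  , -0.25452482]), 'moment': array([ 0.00630803, -0.01048666,  0.03989029]), 'opening': 0.9971644502511933}
```

View pics/s0.png

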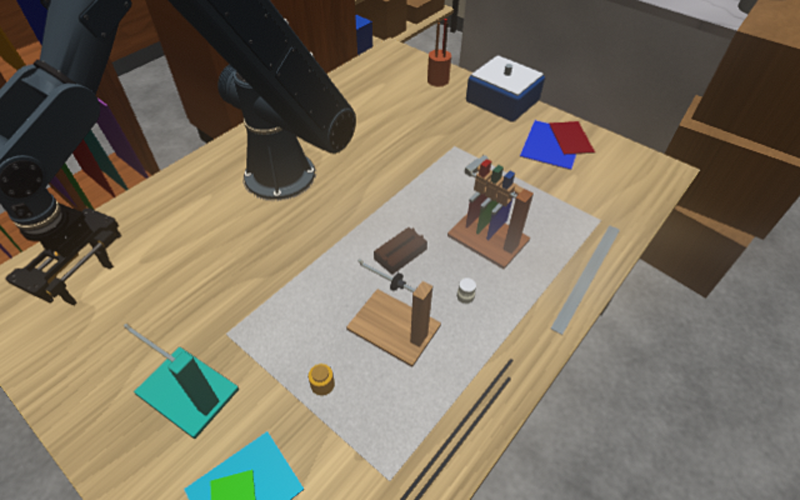

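View pics/t0.png

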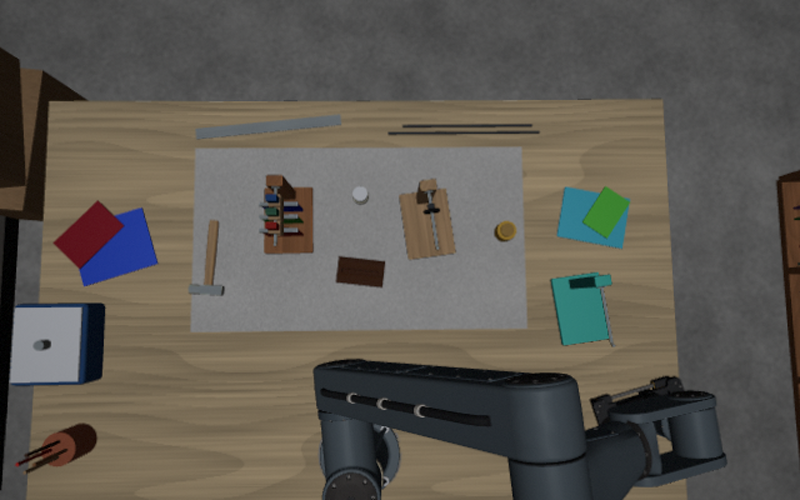

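The scene picture (at 1.25x) shows the crowded hook with red, green and blue tabs near (485–510, 165–185). The pale spare hook with its black buffer is at (398, 282), and the block is at (400, 250). In the top picture the crowded post is at (275, 182), the pale hook at (428, 188), and the block at (360, 272). There are two spare-hook candidates: the pale wood one at top (428, 210), and the turquoise one at (582, 310), which is the look-alike to leave alone.

Run:
```python
from h import *
import pickle
cs=pickle.load(open("c0.pkl","rb"))
def box2(c,x0,y0,x1,y1):
    m=np.zeros((400,640),bool); m[int(y0/1.25):int(y1/1.25),int(x0/1.25):int(x1/1.25)]=1; return m
def rect(p):
    r=cv2.minAreaRect((p[:,:2]*1000).astype(np.float32)); b=cv2.boxPoints(r); return np.round(r[0],1),np.round(r[1],1),round(r[2],1)
for n in cs:
    c=cs[n]; W=pts(c); hsv=cv2.cvtColor(c["frame"],cv2.COLOR_RGB2HSV); H,S,V=[hsv[...,i].astype(int) for i in range(3)]
    R=dict(scene=dict(full=(440,140,535,270),spare=(340,250,445,365),block=(368,222,432,276)),top=dict(full=(255,165,320,258),spare=(395,170,460,265),block=(330,250,390,292)))[n]
    print("==",n)
    for k in("full","spare"):
        m=box2(c,*R[k]); Z=W[...,2]
        q=W[m&(Z>.198)&(Z<.21)]; print(k,"posttop/z198-210",len(q),np.nanmedian(q,0).round(4),rect(q) if len(q)>5 else "")
        q=W[m&(abs(Z-.016)<.004)]; print(k,"foot",len(q),rect(q),np.median(q[:,2]).round(4))
        if k=="spare":
            dark=V<60
            q=W[m&(Z>.172)&(Z<.197)&(S<70)&(V>70)]
            if len(q)>5:
                l=cv2.fitLine((q[:,:2]*1000).astype(np.float32),cv2.DIST_HUBER,0,.01,.01).ravel(); d=l[:2]
                print("prong",len(q),l.round(3),np.degrees(np.arctan2(d[1],d[0])).round(1),q[:,:2].min(0).round(4),q[:,:2].max(0).round(4),q[:,2].max())
            q=W[m&(Z>.15)&(Z<.215)&(V<50)]; print("buffer",len(q),np.median(q,0).round(4),q.min(0).round(4),q.max(0).round(4)) if len(q) else 0
        else:
            for col,hm in dict(red=(H<8)|(H>172),green=(H>55)&(H<95),blue=(H>100)&(H<130)).items():
                q=W[m&hm&(S>110)&(Z>.205)&(Z<.25)]
                t=q[q[:,2]>.234]
                print(col,len(q),len(t),np.median(t,0).round(4),rect(t) if len(t)>4 else "", q[:,2].max().round(4))
    m=box2(c,*R["block"]); q=W[m&(abs(W[...,2]-.043)<.006)]; print("block",len(q),rect(q),np.median(q[:,2]).round(4))
c=cs["top"]; T=np.array(c["cam_to_world"])
f=c["frame"]; 
a=cv2.resize(f[128:215,200:300],None,fx=5,fy=5); b=cv2.resize(f[128:215,300:400],None,fx=3,fy=3)
s=cs["scene"]["frame"][110:300,270:440]
cv2.imwrite("pics/crop.png",cv2.resize(s,None,fx=3,fy=3,interpolation=cv2.INTER_CUBIC)[...,::-1])
```

```text
== scene
full posttop/z198-210 228 [0.6459 0.1817 0.2022] (array([630.7, 187.7]), array([139.9,  41. ]), 0.3)
full foot 932 (array([573. , 286.1]), array([211.6, 413.8]), 25.3) 0.0148
red 80 34 [0.5744 0.187  0.2379] (array([574.1, 189.2]), array([14.4, 31.1]), 2.4) 0.2418
  return _methods._mean(a, axis=axis, dtype=dtype,
  ret = um.true_divide(
Traceback (most recent call last):
ValueError: zero-size array to reduction operation maximum which has no identity
```

```bash
python3 - <<'E' 2>&1 | grep -v Warn
from h import *
import pickle
cs=pickle.load(open("c0.pkl","rb"))
def rect(p):
    if len(p)<5: return len(p)
    r=cv2.minAreaRect((p[:,:2]*1000).astype(np.float32)); return np.round(r[0],1),np.round(r[1],1),round(r[2],1)
def big(m):
    n,l,s,_=cv2.connectedComponentsWithStats(m.astype(np.uint8)); 
    return l==1+s[1:,4].argmax() if n>1 else m
R=dict(scene=dict(full=(440,140,535,270),spare=(340,250,445,365),block=(368,222,432,276)),top=dict(full=(255,165,320,258),spare=(395,170,460,265),block=(330,250,390,292)))
for n in cs:
    c=cs[n]; W=pts(c); Z=W[...,2]; hsv=cv2.cvtColor(c["frame"],cv2.COLOR_RGB2HSV); H,S,V=[hsv[...,i].astype(int) for i in range(3)]
    print("==",n)
    def bx(k):
        x0,y0,x1,y1=[int(v/1.25) for v in R[n][k]]; m=np.zeros((400,640),bool); m[y0:y1,x0:x1]=1; return m
    for k in("full","spare"):
        m=bx(k); wood=(H<22)&(S>60)
        q=W[big(m&wood&(Z>.198)&(Z<.21))]; print(k,"posttop",len(q),rect(q))
        q=W[big(m&wood&(abs(Z-.016)<.006))]; print(k,"foot",len(q),rect(q))
        q=W[m&(Z>.174)&(Z<.2)&(S<60)]
        if len(q)>5:
            l=cv2.fitLine((q[:,:2]*1000).astype(np.float32),cv2.DIST_HUBER,0,.01,.01).ravel()
            print(" prong",len(q),l.round(3),np.degrees(np.arctan2(l[1],l[0])).round(2),q.min(0).round(4),q.max(0).round(4))
        if k=="spare":
            q=W[m&(Z>.15)&(Z<.215)&(V<60)]; print(" buffer",len(q),np.median(q,0).round(4) if len(q) else 0,rect(q))
        else:
            for col,hm in dict(red=(H<8)|(H>172),green=(H>40)&(H<98),blue=(H>100)&(H<135)).items():
                q=W[big(m&hm&(S>60)&(Z>.23)&(Z<.25))]; print(" ",col,len(q),np.median(q,0).round(4) if len(q) else 0,rect(q))
    q=W[big(bx("block")&(abs(Z-.043)<.004))]; print("block",len(q),rect(q))
s=cs["scene"]["frame"][110:300,270:440]
cv2.imwrite("pics/crop.png",cv2.resize(s,None,fx=3,fy=3,interpolation=cv2.INTER_CUBIC)[...,::-1])
E
```

```text
== scene
full posttop 128 (array([606.8, 188.8]), array([33.6, 91.7]), 89.3)
full foot 984 (array([619. , 187.5]), array([180.1, 133.2]), 0.5)
 prong 49 [9.9900e-01 3.2000e-02 5.9016e+02 1.8799e+02] 1.84 [0.5325 0.1724 0.1749] [0.7003 0.2077 0.1994]
  red 44 [0.5755 0.186  0.2375] (array([574.9, 189.3]), array([16.3, 31.1]), 6.7)
  green 30 [0.6073 0.1884 0.2384] (array([606.9, 191. ]), array([14.7, 26.7]), 6.2)
  blue 31 [0.6392 0.1871 0.239 ] (array([639.9, 188.8]), array([27.4, 13.3]), 88.2)
spare posttop 146 (array([ 674.3, -178.8]), array([27., 41.]), 6.9)
spare foot 2026 (array([ 606.7, -187. ]), array([180.9, 131.8]), 8.1)
 prong 225 [ 9.91000e-01  1.35000e-01  5.91389e+02 -1.90814e+02] 7.77 [ 0.5227 -0.2059  0.1755] [ 0.6862 -0.1589  0.1998]
 buffer 64 [ 0.6168 -0.1922  0.1956] (array([ 620.8, -188.6]), array([20. , 33.5]), 5.1)
block 83 (array([462.6,  -5.3]), array([124. ,  14.3]), 82.5)
== top
full posttop 102 (array([685.6, 190.9]), array([23.9, 38.2]), 0.9)
full foot 916 (array([616.6, 191.7]), array([178.4, 130.3]), 1.2)
 prong 60 [1.00000e+00 3.00000e-03 5.99655e+02 1.90715e+02] 0.2 [0.5299 0.1729 0.1754] [0.6968 0.2064 0.1998]
  red 56 [0.5706 0.1898 0.2407] (array([570.3, 190.5]), array([25.3, 14.8]), 89.8)
  green 49 [0.6038 0.1891 0.2397] (array([603.3, 190.6]), array([25.2, 14. ]), 89.7)
  blue 57 [0.6357 0.1915 0.2401] (array([636.3, 191.6]), array([26.1, 16.9]), 89.7)
spare posttop 105 (array([ 670.9, -174.8]), array([28.1, 38.4]), 5.5)
spare foot 1526 (array([ 605.1, -184.4]), array([178.1, 128.9]), 7.7)
 prong 132 [ 9.90000e-01  1.43000e-01  5.90580e+02 -1.85786e+02] 8.22 [ 0.5184 -0.1983  0.1804] [ 0.6781 -0.154   0.1998]
 buffer 94 [ 0.6217 -0.1778  0.1937] (array([ 640. , -178.7]), array([68., 38.]), 10.1)
block 111 (array([460.4,  -2.9]), array([121.8,  20.4]), 81.1)
```

View pics/crop.png

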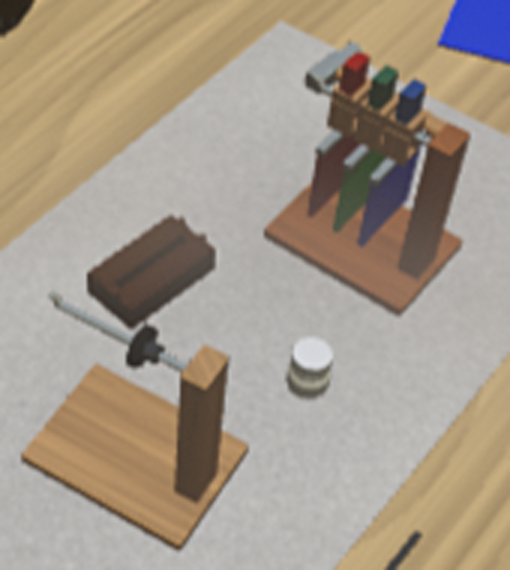

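The crop shows the crowded hook with red (355, 72), green (383, 86) and blue (410, 103, nearest the post). The pale spare hook's prong carries the black buffer at (145, 345), and the dark block is at (150, 270). The pale hook is the spare one, since its wood is natural and it has the buffer.

Working values:
- **Tabs:** y 0.190, with x 0.572, 0.605 and 0.638, at 33 mm pitch.
- **Spare hook:** origin about (0.595, -0.188), yaw 8°.
- **Block:** being refined later.

Next I move over via a waypoint at height.

play_rows(
  commands=[
    [[0.1, 0.05, 0.14], [0, 0, -0.1]],
    [[0.33, 0.4, 0.15], [0, 0, -0.267]],
    [[0.33, 0.4, 0.15], [0, 0, -0.267]],
    [[0.33, 0.4, 0.15], [0, 0, -0.267]],
    [[0.33, 0.4, 0.15], [0, 0, -0.267]],
    [[0.33, 0.4, 0.15], [0, 0, -0.267]],
    [[0.33, 0.4, 0.15], [0, 0, -0.267]],
    [[0.33, 0.4, 0.15], [0, 0, -0.267]],
    [[0.33, 0.4, 0.15], [0, 0, -0.267]],
    [[0.33, 0.4, 0.15], [0, 0, -0.267]],
  ],
  gripper=0.06,
)

```text
time_s: 1.35
position: [0.5051, -0.1973, 0.3982]
tcp_rot: [[0.02, 0.002, 1.0], [-1.0, 0.0, 0.02], [0.0, -1.0, 0.002]]
force: [0.1, 0.2, -0.2]
opening: 0.69
```

play_rows(
  commands=[
    [[0.067, 0.387, 0], [0, 0, 0]],
    [[0.067, 0.387, 0], [0, 0, 0]],
    [[0.067, 0.387, 0], [0, 0, 0]],
    [[0.067, 0.387, 0], [0, 0, 0]],
    [[0.067, 0.387, 0], [0, 0, 0]],
    [[0.067, 0.387, 0], [0, 0, 0]],
    [[0.067, 0.387, 0], [0, 0, 0]],
    [[0.067, 0.387, -0.08], [0, 0, 0]],
    [[0.067, 0.387, -0.12], [0, 0, 0]],
    [[0.067, 0.387, -0.12], [0, 0, 0]],
  ],
)

```text
time_s: 2.6
position: [0.5667, 0.1844, 0.2726]
tcp_rot: [[0.012, -0.013, 1.0], [-1.0, -0.002, 0.012], [0.002, -1.0, -0.013]]
force: [0.5, 0.5, -0.1]
opening: 0.688
```

Run:
```python
from h import *
s=capture("scene"); 
f=s["frame"]; cv2.imwrite("pics/a.png",cv2.resize(f[70:230,320:480],None,fx=3.5,fy=3.5,interpolation=cv2.INTER_CUBIC)[...,::-1])
print(read_state()["position"])
```

```text
[0.56945358 0.18494445 0.27613148]
```

View pics/a.png

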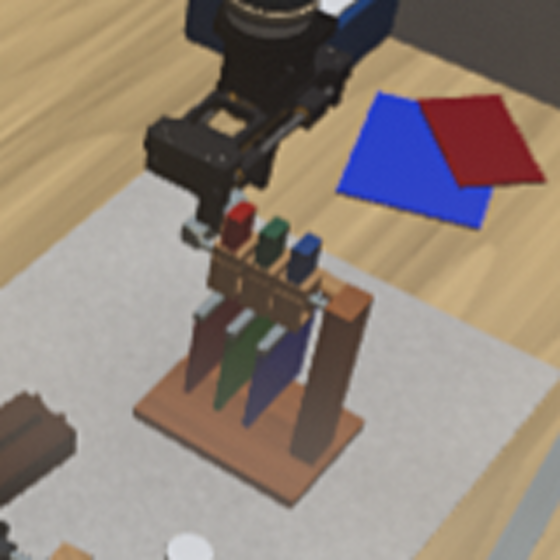

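The picture shows the open fingers at about (205, 205) and (260, 170), above the red tab (238, 222) and straddling it. Now I go down and close.

play_rows(
  commands=[
    [[0.002, 0.003, -0.02], [0, 0, 0]],
    [[0.002, 0.003, -0.04], [0, 0, 0]],
    [[0.002, 0.003, -0.046], [0, 0, 0]],
    [[0.002, 0.003, -0.046], [0, 0, 0]],
    [[0.002, 0.003, -0.046], [0, 0, 0]],
  ],
)

```text
time_s: 3.28
position: [0.5733, 0.1894, 0.2333]
tcp_rot: [[0.014, 0.003, 1.0], [-1.0, 0.0, 0.014], [-0.0, -1.0, 0.003]]
force: [-0.1, 0.7, -0.1]
opening: 0.689
```

play_rows(
  commands=[
    [[0, 0, 0], [0, 0, 0]],
    [[0, 0, 0], [0, 0, 0]],
    [[0, 0, 0], [0, 0, 0]],
    [[0, 0, 0], [0, 0, 0]],
    [[0, 0, 0], [0, 0, 0]],
    [[0, 0, 0], [0, 0, 0]],
  ],
  gripper=0,
)

```text
time_s: 4.03
position: [0.5723, 0.1899, 0.2316]
tcp_rot: [[0.014, 0.0, 1.0], [-1.0, 0.001, 0.014], [-0.001, -1.0, 0.0]]
force: [0.1, 1.8, 1.3]
opening: 0.296
```

play_rows(
  commands=[
    [[0, 0, 0.005], [0, 0, 0]],
    [[0, 0, 0.01], [0, 0, 0]],
    [[0, 0, 0.014], [0, 0, 0]],
    [[0, 0, 0.014], [0, 0, 0]],
  ],
)

```text
time_s: 4.53
position: [0.5725, 0.1895, 0.2461]
tcp_rot: [[0.014, 0.001, 1.0], [-1.0, 0.0, 0.014], [-0.0, -1.0, 0.001]]
force: [0.1, 0.0, -1.6]
opening: 0.293
```

play_rows(
  commands=[
    [[-0.012, 0, 0], [0, 0, 0]],
    [[-0.025, 0, 0], [0, 0, 0]],
    [[-0.037, -0.0005, 0], [0, 0, 0]],
    [[-0.05, -0.001, 0], [0, 0, 0]],
    [[-0.062, -0.001, 0], [0, 0, 0]],
    [[-0.075, -0.001, 0], [0, 0, 0]],
    [[-0.085, -0.001, 0], [0, 0, 0]],
    [[-0.085, -0.001, 0.03], [0, 0, 0]],
    [[-0.085, -0.001, 0.05], [0, 0, 0]],
    [[-0.085, -0.001, 0.05], [0, 0, 0]],
  ],
)

```text
time_s: 5.78
position: [0.4881, 0.1887, 0.2971]
tcp_rot: [[0.014, 0.004, 1.0], [-1.0, 0.001, 0.014], [-0.001, -1.0, 0.004]]
force: [0.5, 0.6, -1.3]
opening: 0.294
```

play_rows(
  commands=[
    [[-0.002, -0.04, 0], [0, 0, 0]],
    [[-0.002, -0.1, 0], [0, 0, 0.04]],
    [[-0.002, -0.16, 0], [0, 0, 0.08]],
    [[-0.002, -0.22, 0], [0, 0, 0.125]],
    [[-0.002, -0.28, 0], [0, 0, 0.125]],
    [[-0.002, -0.34, 0], [0, 0, 0.125]],
    [[-0.002, -0.375, 0], [0, 0, 0.125]],
    [[-0.002, -0.392, 0], [0, 0, 0.125]],
    [[-0.002, -0.392, -0.03], [0, 0, 0.125]],
    [[-0.002, -0.392, -0.05], [0, 0, 0.125]],
  ],
)

```text
time_s: 7.02
position: [0.4843, -0.2022, 0.2438]
tcp_rot: [[0.139, -0.002, 0.99], [-0.99, 0.002, 0.139], [-0.002, -1.0, -0.002]]
force: [-0.1, -0.3, -1.5]
opening: 0.297
```

play_rows(
  commands=[
    [[0, 0, 0], [0, 0, 0]],
    [[0, 0, 0], [0, 0, 0]],
    [[0, 0, 0], [0, 0, 0]],
  ],
)

```text
time_s: 7.4
position: [0.4859, -0.2035, 0.2465]
tcp_rot: [[0.139, 0.002, 0.99], [-0.99, -0.001, 0.139], [0.001, -1.0, 0.002]]
force: [-0.1, 0.2, -1.1]
opening: 0.299
```

Run:
```python
from h import *
print(read_state()["position"])
for n in("scene","top"):
    c=capture(n);W=pts(c);Z=W[...,2];hsv=cv2.cvtColor(c["frame"],cv2.COLOR_RGB2HSV);H,S,V=[hsv[...,i].astype(int) for i in range(3)]
    reg=(W[...,0]>.40)&(W[...,0]<.66)&(W[...,1]>-.27)&(W[...,1]<-.14)
    m=reg&(Z>.176)&(Z<.2)&(S<60)&(W[...,0]>.505)&(W[...,0]<.6)
    q=W[m]; l=cv2.fitLine((q[:,:2]*1000).astype(np.float32),cv2.DIST_HUBER,0,.01,.01).ravel(); 
    print(n,"prong",len(q),l.round(3),"y at x=.53:",(l[3]+(530-l[2])*l[1]/l[0]).round(1))
    q=W[reg&(Z>.192)&(Z<.21)&(V<60)&(W[...,0]>.58)]; print("bufrim",len(q),np.median(q,0).round(4),np.percentile(q[:,0],[5,95]).round(4))
    q=W[reg&((H<8)|(H>172))&(S>80)&(Z<.27)&(Z>.05)]; print("red",len(q),np.median(q,0).round(4),q.min(0).round(4),q.max(0).round(4))
    if n=="scene": save(c,"b.png",(200,150,400,320),4)
```

```text
[ 0.48585417 -0.20346332  0.24653372]
scene prong 89 [ 9.91000e-01  1.31000e-01  5.61425e+02 -1.94592e+02] y at x=.53: -198.7
bufrim 40 [ 0.6157 -0.1909  0.2009] [0.6118 0.6186]
red 392 [ 0.4919 -0.2103  0.1149] [ 0.4831 -0.2508  0.069 ] [ 0.5026 -0.1622  0.2425]
top prong 16 [ 1.00000e+00 -1.00000e-02  5.88389e+02 -1.86563e+02] y at x=.53: -186.0
bufrim 53 [ 0.6112 -0.1807  0.1994] [0.6058 0.6587]
  return _methods._mean(a, axis=axis, dtype=dtype,
  ret = um.true_divide(
Traceback (most recent call last):
ValueError: zero-size array to reduction operation minimum which has no identity
```

View pics/b.png

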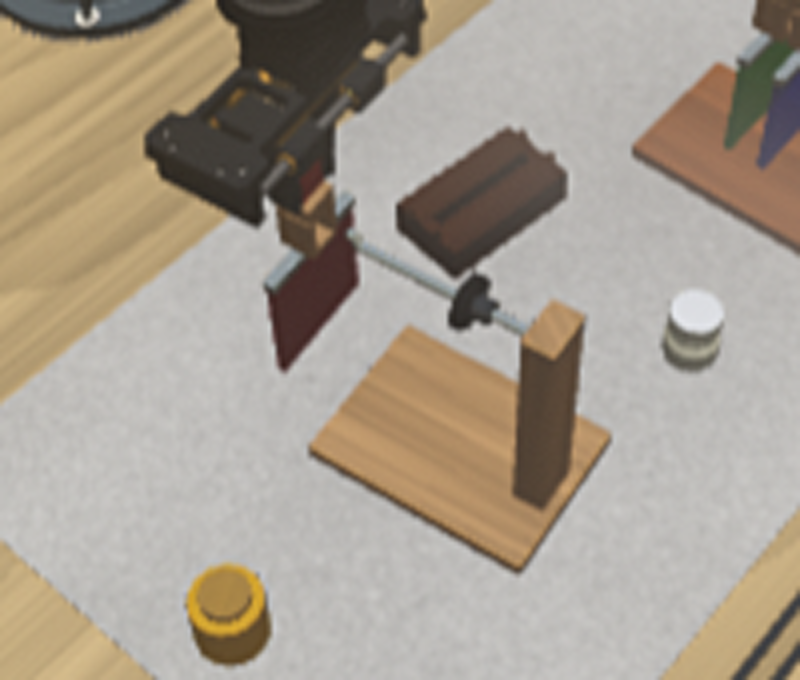

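The scene view shows red in the grip in front of the prong, with the buffer at (470, 303). Comparing red's known TCP position with where this camera sees it gives the camera's bias, and with that removed the prong's y is about 1.5 mm more positive than the gripper's. The buffer face is at x of about 0.608, so I expect contact at TCP x of about 0.594.

play_rows(
  commands=[
    [[0, 0.0015, 0], [0, 0, 0]],
    [[0.01, 0.003, 0], [0, 0, 0]],
    [[0.02, 0.0045, 0], [0, 0, 0]],
    [[0.03, 0.006, 0], [0, 0, 0]],
    [[0.04, 0.007, 0], [0, 0, 0]],
    [[0.05, 0.0085, 0], [0, 0, 0]],
    [[0.06, 0.01, 0], [0, 0, 0]],
    [[0.07, 0.011, 0], [0, 0, 0]],
    [[0.08, 0.0125, 0], [0, 0, 0]],
    [[0.08, 0.0125, 0], [0, 0, 0]],
  ],
)

```text
time_s: 8.75
position: [0.566, -0.1909, 0.2455]
tcp_rot: [[0.139, 0.0, 0.99], [-0.99, -0.0, 0.139], [0.0, -1.0, 0.0]]
force: [0.2, 0.5, -2.0]
opening: 0.297
```

play_rows(
  commands=[
    [[0, 0, -0.005], [0, 0, 0]],
    [[0, 0, -0.01], [0, 0, 0]],
    [[0, 0, -0.013], [0, 0, 0]],
    [[0, 0, -0.013], [0, 0, 0]],
    [[0, 0, -0.013], [0, 0, 0]],
  ],
)

```text
time_s: 9.38
position: [0.5652, -0.1911, 0.2326]
tcp_rot: [[0.138, 0.0, 0.99], [-0.99, -0.0, 0.138], [0.0, -1.0, 0.0]]
force: [0.8, 0.3, -1.2]
opening: 0.298
```

play_rows(
  commands=[
    [[0.006, 0.001, 0], [0, 0, 0]],
    [[0.012, 0.0015, 0], [0, 0, 0]],
    [[0.018, 0.0025, 0], [0, 0, 0]],
    [[0.018, 0.0025, 0], [0, 0, 0]],
  ],
)

```text
time_s: 9.88
position: [0.5839, -0.1884, 0.2325]
tcp_rot: [[0.139, 0.0, 0.99], [-0.99, -0.0, 0.139], [0.0, -1.0, 0.0]]
force: [-0.6, 0.5, -1.5]
opening: 0.299
```

play_rows(
  commands=[
    [[0.002, 0.0003, 0], [0, 0, 0]],
    [[0.002, 0.0003, 0], [0, 0, 0]],
    [[0.002, 0.0003, 0], [0, 0, 0]],
  ],
)

```text
time_s: 10.25
position: [0.5851, -0.1882, 0.2326]
tcp_rot: [[0.138, -0.0, 0.99], [-0.99, 0.0, 0.138], [-0.0, -1.0, -0.0]]
force: [-0.1, 1.3, -0.6]
opening: 0.293
```

play_rows(
  commands=[
    [[0.0015, 0.0002, 0], [0, 0, 0]],
    [[0.0015, 0.0002, 0], [0, 0, 0]],
    [[0.0015, 0.0002, 0], [0, 0, 0]],
  ],
)

```text
time_s: 10.62
position: [0.5867, -0.188, 0.2325]
tcp_rot: [[0.138, -0.0, 0.99], [-0.99, 0.0, 0.138], [-0.0, -1.0, -0.0]]
force: [-0.7, -1.0, -1.6]
opening: 0.294
```

play_rows(
  commands=[
    [[0.0015, 0.0002, 0], [0, 0, 0]],
    [[0.0015, 0.0002, 0], [0, 0, 0]],
    [[0.0015, 0.0002, 0], [0, 0, 0]],
  ],
)

```text
time_s: 11.0
position: [0.5882, -0.1878, 0.2325]
tcp_rot: [[0.138, -0.0, 0.99], [-0.99, -0.0, 0.138], [0.0, -1.0, -0.0]]
force: [0.6, 0.3, -1.6]
opening: 0.298
```

play_rows(
  commands=[
    [[0.001, 0.0001, 0], [0, 0, 0]],
    [[0.001, 0.0001, 0], [0, 0, 0]],
    [[0.001, 0.0001, 0], [0, 0, 0]],
  ],
)

```text
time_s: 11.38
position: [0.5892, -0.1877, 0.2325]
tcp_rot: [[0.138, -0.0, 0.99], [-0.99, 0.0, 0.138], [-0.0, -1.0, -0.0]]
force: [0.4, 0.7, -0.6]
opening: 0.297
```

play_rows(
  commands=[
    [[0.0015, 0.0002, 0], [0, 0, 0]],
    [[0.0015, 0.0002, 0], [0, 0, 0]],
    [[0.0015, 0.0002, 0], [0, 0, 0]],
  ],
)

```text
time_s: 11.75
position: [0.5907, -0.1875, 0.2325]
tcp_rot: [[0.138, -0.0, 0.99], [-0.99, 0.0, 0.138], [-0.0, -1.0, -0.0]]
force: [-0.2, 0.8, -1.4]
opening: 0.297
```

play_rows(
  commands=[
    [[0.001, 0.0001, 0], [0, 0, 0]],
    [[0.001, 0.0001, 0], [0, 0, 0]],
    [[0.001, 0.0001, 0], [0, 0, 0]],
  ],
)

```text
time_s: 12.12
position: [0.5917, -0.1874, 0.2325]
tcp_rot: [[0.138, -0.0, 0.99], [-0.99, 0.0, 0.138], [-0.0, -1.0, -0.0]]
force: [0.4, 0.3, -1.4]
opening: 0.299
```

play_rows(
  commands=[
    [[0.0015, 0.0002, 0], [0, 0, 0]],
    [[0.0015, 0.0002, 0], [0, 0, 0]],
    [[0.0015, 0.0002, 0], [0, 0, 0]],
  ],
)

```text
time_s: 12.5
position: [0.5932, -0.1872, 0.2326]
tcp_rot: [[0.138, -0.0, 0.99], [-0.99, 0.0, 0.138], [-0.0, -1.0, -0.0]]
force: [-0.8, 0.5, -1.9]
opening: 0.294
```

play_rows(
  commands=[
    [[0.001, 0.0001, 0], [0, 0, 0]],
    [[0.001, 0.0001, 0], [0, 0, 0]],
    [[0.001, 0.0001, 0], [0, 0, 0]],
  ],
)

```text
time_s: 12.88
position: [0.594, -0.1871, 0.2325]
tcp_rot: [[0.138, -0.001, 0.99], [-0.99, 0.0, 0.138], [-0.0, -1.0, -0.001]]
force: [-1.4, 0.3, -2.2]
opening: 0.298
```

play_rows(
  commands=[
    [[0.001, 0.0001, 0], [0, 0, 0]],
    [[0.001, 0.0001, 0], [0, 0, 0]],
    [[0.001, 0.0001, 0], [0, 0, 0]],
  ],
)

```text
time_s: 13.25
position: [0.5949, -0.1869, 0.2325]
tcp_rot: [[0.138, -0.001, 0.99], [-0.99, 0.0, 0.138], [-0.0, -1.0, -0.001]]
force: [-2.7, 0.4, 0.1]
opening: 0.299
```

play_rows(
  commands=[
    [[0.001, 0.0001, 0], [0, 0, 0]],
    [[0.001, 0.0001, 0], [0, 0, 0]],
    [[0.001, 0.0001, 0], [0, 0, 0]],
    [[0.001, 0.0001, 0], [0, 0, 0]],
  ],
)

```text
time_s: 13.75
position: [0.5959, -0.1868, 0.2325]
tcp_rot: [[0.138, -0.001, 0.99], [-0.99, 0.0, 0.138], [-0.0, -1.0, -0.001]]
force: [-5.3, -0.2, 1.4]
opening: 0.295
```

play_rows(
  commands=[
    [[0, 0, 0], [0, 0, 0]],
    [[0, 0, 0], [0, 0, 0]],
    [[0, 0, 0], [0, 0, 0]],
  ],
)

```text
time_s: 14.12
position: [0.5961, -0.1868, 0.2325]
tcp_rot: [[0.138, -0.0, 0.99], [-0.99, 0.0, 0.138], [-0.0, -1.0, -0.0]]
force: [-5.5, 0.1, 1.6]
opening: 0.299
```

play_rows(
  commands=[
    [[-0.001, -0.0001, 0], [0, 0, 0]],
    [[-0.002, -0.0003, 0], [0, 0, 0]],
    [[-0.002, -0.0003, -0.0012], [0, 0, 0]],
    [[-0.002, -0.0003, -0.0012], [0, 0, 0]],
  ],
)

```text
time_s: 14.62
position: [0.5948, -0.1873, 0.2318]
tcp_rot: [[0.138, 0.002, 0.99], [-0.99, -0.0, 0.138], [0.001, -1.0, 0.002]]
force: [-2.7, 0.5, 1.3]
opening: 0.297
```

play_rows(
  commands=[
    [[0, 0, 0], [0, 0, 0]],
    [[0, 0, 0], [0, 0, 0]],
    [[0, 0, 0], [0, 0, 0]],
    [[0, 0, 0.02], [0, 0, 0]],
    [[0, 0, 0.06], [0, 0, 0]],
    [[0, 0, 0.09], [0, 0, 0]],
    [[0, 0, 0.09], [0, 0, 0]],
  ],
  gripper=0.06,
)

```text
time_s: 15.5
position: [0.5959, -0.1879, 0.3243]
tcp_rot: [[0.138, 0.007, 0.99], [-0.99, -0.003, 0.138], [0.004, -1.0, 0.006]]
force: [-0.0, -0.4, -0.2]
opening: 0.689
```

```bash
cat > look.py <<'E'
from h import *
import sys
print(read_state()["position"].round(4))
for n in("scene","top"):
    c=capture(n);W=pts(c);Z=W[...,2];hsv=cv2.cvtColor(c["frame"],cv2.COLOR_RGB2HSV);H,S,V=[hsv[...,i].astype(int) for i in range(3)]
    reg=(W[...,0]>.4)&(W[...,0]<.72)&(abs(W[...,1])<.26)
    for k,hm in dict(red=(H<8)|(H>172),green=(H>40)&(H<98),blue=(H>100)&(H<135)).items():
        m=reg&hm&(S>60)&(Z>.23)&(Z<.25)
        if k=="red" : m&=V>60
        q=W[m]; print(n,k,"tab",len(q),np.median(q,0).round(4) if len(q) else "")
    q=W[reg&(Z>.195)&(Z<.21)&(V<60)&(W[...,1]<-.12)&(W[...,0]>.58)&(W[...,0]<.64)]; print(n,"bufrim",len(q),np.percentile(q[:,0],[5,50,95]).round(4) if len(q) else "")
    if n=="scene" and len(sys.argv)>1: save(c,sys.argv[1],(220,90,440,300),2.7)
E
python3 look.py c.png
```

```text
[ 0.5959 -0.1879  0.3243]
scene red tab 68 [ 0.5972 -0.1921  0.2384]
scene green tab 29 [0.6071 0.1891 0.2384]
scene blue tab 31 [0.6383 0.1882 0.2385]
scene bufrim 35 [0.6105 0.6152 0.6192]
top red tab 3 [ 0.5896 -0.191   0.2422]
top green tab 49 [0.6035 0.1894 0.2394]
top blue tab 57 [0.6357 0.1917 0.24  ]
top bufrim 1 [0.5812 0.5812 0.5812]
```

View pics/c.png

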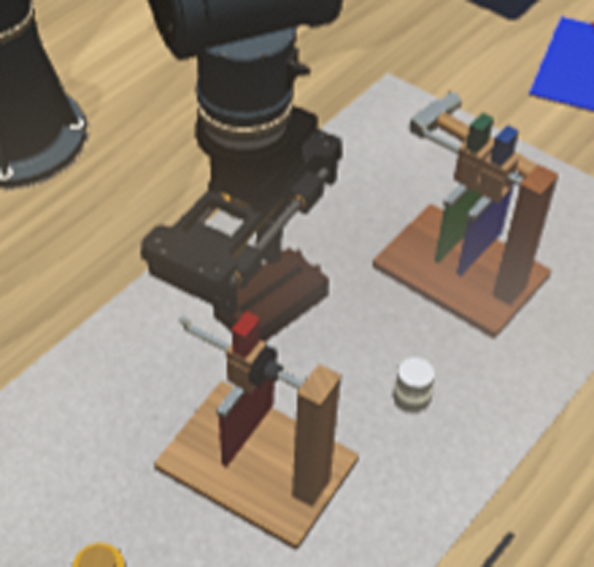

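The picture shows red hanging upright at (247, 350) against the buffer (267, 365), and green and blue still on the crowded hook. Red's press gave about 5.4 N. Next is green.

play_rows(
  commands=[
    [[0.002, 0.05, 0], [0, 0, -0.02]],
    [[0.004, 0.11, 0], [0, 0, -0.06]],
    [[0.006, 0.17, 0], [0, 0, -0.1]],
    [[0.008, 0.23, 0], [0, 0, -0.125]],
    [[0.011, 0.29, 0], [0, 0, -0.125]],
    [[0.011, 0.34, 0], [0, 0, -0.125]],
    [[0.011, 0.377, 0], [0, 0, -0.125]],
    [[0.011, 0.377, -0.03], [0, 0, -0.125]],
    [[0.011, 0.377, -0.045], [0, 0, -0.125]],
    [[0.011, 0.377, -0.045], [0, 0, -0.125]],
  ],
)

```text
time_s: 16.85
position: [0.6039, 0.1892, 0.2737]
tcp_rot: [[0.013, -0.006, 1.0], [-1.0, -0.001, 0.013], [0.001, -1.0, -0.006]]
force: [0.8, 0.6, 0.2]
opening: 0.688
```

play_rows(
  commands=[
    [[0, 0, 0], [0, 0, 0]],
    [[0, 0, 0], [0, 0, 0]],
    [[0, 0, 0], [0, 0, 0]],
  ],
)

```text
time_s: 17.23
position: [0.6057, 0.1895, 0.2773]
tcp_rot: [[0.013, 0.002, 1.0], [-1.0, 0.0, 0.013], [-0.0, -1.0, 0.002]]
force: [0.1, -0.0, -0.0]
opening: 0.691
```

play_rows(
  commands=[
    [[0, 0, -0.02], [0, 0, 0]],
    [[0, 0, -0.04], [0, 0, 0]],
    [[0, 0, -0.045], [0, 0, 0]],
    [[0, 0, -0.045], [0, 0, 0]],
    [[0, 0, -0.045], [0, 0, 0]],
  ],
)

```text
time_s: 17.85
position: [0.6059, 0.1899, 0.2324]
tcp_rot: [[0.014, 0.002, 1.0], [-1.0, 0.0, 0.014], [-0.0, -1.0, 0.002]]
force: [-0.2, 0.5, 0.2]
opening: 0.688
```

play_rows(
  commands=[
    [[0, 0, 0], [0, 0, 0]],
    [[0, 0, 0], [0, 0, 0]],
    [[0, 0, 0], [0, 0, 0]],
    [[0, 0, 0], [0, 0, 0]],
    [[0, 0, 0], [0, 0, 0]],
    [[0, 0, 0], [0, 0, 0]],
  ],
  gripper=0,
)

```text
time_s: 18.6
position: [0.6053, 0.1904, 0.2316]
tcp_rot: [[0.014, 0.0, 1.0], [-1.0, 0.001, 0.014], [-0.001, -1.0, 0.0]]
force: [-1.0, 2.7, 1.3]
opening: 0.295
```

play_rows(
  commands=[
    [[0, 0, 0.005], [0, 0, 0]],
    [[0, 0, 0.01], [0, 0, 0]],
    [[0, 0, 0.014], [0, 0, 0]],
    [[0, 0, 0.014], [0, 0, 0]],
  ],
)

```text
time_s: 19.1
position: [0.6055, 0.1896, 0.2458]
tcp_rot: [[0.014, 0.001, 1.0], [-1.0, -0.0, 0.014], [0.0, -1.0, 0.001]]
force: [0.3, -0.4, -2.4]
opening: 0.301
```

play_rows(
  commands=[
    [[-0.015, 0, 0], [0, 0, 0]],
    [[-0.03, 0, 0], [0, 0, 0]],
    [[-0.045, -0.0005, 0], [0, 0, 0]],
    [[-0.06, -0.001, 0], [0, 0, 0]],
    [[-0.075, -0.001, 0], [0, 0, 0]],
    [[-0.09, -0.001, 0], [0, 0, 0]],
    [[-0.105, -0.001, 0], [0, 0, 0]],
    [[-0.119, -0.001, 0], [0, 0, 0]],
    [[-0.119, -0.001, 0.03], [0, 0, 0]],
    [[-0.119, -0.001, 0.05], [0, 0, 0]],
  ],
)

```text
time_s: 20.35
position: [0.486, 0.1889, 0.2964]
tcp_rot: [[0.014, 0.001, 1.0], [-1.0, 0.0, 0.014], [-0.0, -1.0, 0.001]]
force: [0.1, 0.2, -2.2]
opening: 0.295
```

play_rows(
  commands=[
    [[0, -0.04, 0], [0, 0, 0]],
    [[0, -0.1, 0], [0, 0, 0.04]],
    [[0, -0.16, 0], [0, 0, 0.08]],
    [[0, -0.22, 0], [0, 0, 0.125]],
    [[0, -0.28, 0], [0, 0, 0.125]],
    [[0, -0.34, 0], [0, 0, 0.125]],
    [[0, -0.375, 0], [0, 0, 0.125]],
    [[0, -0.391, 0], [0, 0, 0.125]],
    [[0, -0.391, -0.03], [0, 0, 0.125]],
    [[0, -0.391, -0.05], [0, 0, 0.125]],
  ],
)

```text
time_s: 21.6
position: [0.4855, -0.2009, 0.2444]
tcp_rot: [[0.139, -0.001, 0.99], [-0.99, 0.002, 0.139], [-0.002, -1.0, -0.001]]
force: [0.0, 0.3, -2.9]
opening: 0.297
```

play_rows(
  commands=[
    [[0, 0, 0], [0, 0, 0]],
    [[0, 0, 0], [0, 0, 0]],
    [[0, 0, 0], [0, 0, 0]],
  ],
)

```text
time_s: 21.98
position: [0.4869, -0.2022, 0.2465]
tcp_rot: [[0.139, 0.002, 0.99], [-0.99, -0.001, 0.139], [0.002, -1.0, 0.002]]
force: [0.3, 0.9, -2.6]
opening: 0.29
```

play_rows(
  commands=[
    [[0.01, 0.0015, 0], [0, 0, 0]],
    [[0.02, 0.003, 0], [0, 0, 0]],
    [[0.03, 0.0045, 0], [0, 0, 0]],
    [[0.04, 0.006, 0], [0, 0, 0]],
    [[0.05, 0.0072, 0], [0, 0, 0]],
    [[0.062, 0.0088, 0], [0, 0, 0]],
    [[0.062, 0.0088, 0], [0, 0, 0]],
    [[0.062, 0.0088, -0.005], [0, 0, 0]],
    [[0.062, 0.0088, -0.01], [0, 0, 0]],
    [[0.062, 0.0088, -0.013], [0, 0, 0]],
  ],
)

```text
time_s: 23.22
position: [0.5477, -0.1933, 0.2318]
tcp_rot: [[0.138, -0.001, 0.99], [-0.99, 0.001, 0.138], [-0.001, -1.0, -0.001]]
force: [-0.3, -0.0, 1.3]
opening: 0.295
```

play_rows(
  commands=[
    [[0.003, 0.0004, 0], [0, 0, 0]],
    [[0.006, 0.0008, 0], [0, 0, 0]],
    [[0.011, 0.0015, 0], [0, 0, 0]],
    [[0.011, 0.0015, 0], [0, 0, 0]],
    [[0.011, 0.0015, 0], [0, 0, 0]],
  ],
)

```text
time_s: 23.85
position: [0.5592, -0.1918, 0.2323]
tcp_rot: [[0.139, -0.0, 0.99], [-0.99, 0.0, 0.139], [-0.0, -1.0, -0.0]]
force: [-0.3, 0.5, -2.7]
opening: 0.299
```

play_rows(
  commands=[
    [[0.0015, 0.0002, 0], [0, 0, 0]],
    [[0.0015, 0.0002, 0], [0, 0, 0]],
    [[0.0015, 0.0002, 0], [0, 0, 0]],
  ],
)

```text
time_s: 24.22
position: [0.5607, -0.1917, 0.2324]
tcp_rot: [[0.138, -0.0, 0.99], [-0.99, 0.0, 0.138], [-0.0, -1.0, -0.0]]
force: [1.0, 0.5, -1.5]
opening: 0.297
```

play_rows(
  commands=[
    [[0.0015, 0.0002, 0], [0, 0, 0]],
    [[0.0015, 0.0002, 0], [0, 0, 0]],
    [[0.0015, 0.0002, 0], [0, 0, 0]],
  ],
)

```text
time_s: 24.6
position: [0.5622, -0.1915, 0.2323]
tcp_rot: [[0.138, -0.0, 0.99], [-0.99, -0.0, 0.138], [0.0, -1.0, -0.0]]
force: [0.5, 0.7, -2.1]
opening: 0.297
```

play_rows(
  commands=[
    [[0.0015, 0.0002, 0], [0, 0, 0]],
    [[0.0015, 0.0002, 0], [0, 0, 0]],
    [[0.0015, 0.0002, 0], [0, 0, 0]],
  ],
)

```text
time_s: 24.98
position: [0.5637, -0.1913, 0.2323]
tcp_rot: [[0.138, -0.0, 0.99], [-0.99, 0.0, 0.138], [-0.0, -1.0, -0.0]]
force: [-0.3, 0.1, -2.6]
opening: 0.295
```

play_rows(
  commands=[
    [[0.001, 0.0001, 0], [0, 0, 0]],
    [[0.001, 0.0001, 0], [0, 0, 0]],
    [[0.001, 0.0001, 0], [0, 0, 0]],
  ],
)

```text
time_s: 25.35
position: [0.5647, -0.1912, 0.2323]
tcp_rot: [[0.138, -0.0, 0.99], [-0.99, 0.0, 0.138], [-0.0, -1.0, -0.0]]
force: [-0.1, 0.1, -2.8]
opening: 0.297
```

play_rows(
  commands=[
    [[0.001, 0.0001, 0], [0, 0, 0]],
    [[0.001, 0.0001, 0], [0, 0, 0]],
    [[0.001, 0.0001, 0], [0, 0, 0]],
  ],
)

```text
time_s: 25.72
position: [0.5657, -0.1911, 0.2323]
tcp_rot: [[0.138, -0.0, 0.99], [-0.99, 0.0, 0.138], [-0.0, -1.0, -0.0]]
force: [0.4, 0.8, -2.4]
opening: 0.297
```

play_rows(
  commands=[
    [[0.001, 0.0001, 0], [0, 0, 0]],
    [[0.001, 0.0001, 0], [0, 0, 0]],
    [[0.001, 0.0001, 0], [0, 0, 0]],
  ],
)

```text
time_s: 26.1
position: [0.5662, -0.191, 0.2323]
tcp_rot: [[0.138, -0.001, 0.99], [-0.99, 0.0, 0.138], [-0.0, -1.0, -0.001]]
force: [-2.1, 0.8, -1.1]
opening: 0.302
```

play_rows(
  commands=[
    [[0.001, 0.0001, 0], [0, 0, 0]],
    [[0.001, 0.0001, 0], [0, 0, 0]],
    [[0.001, 0.0001, 0], [0, 0, 0]],
  ],
)

```text
time_s: 26.48
position: [0.5672, -0.1909, 0.2323]
tcp_rot: [[0.138, -0.001, 0.99], [-0.99, 0.0, 0.138], [-0.0, -1.0, -0.001]]
force: [-3.9, -1.3, -0.6]
opening: 0.298
```

play_rows(
  commands=[
    [[0.0005, 0.0001, 0], [0, 0, 0]],
    [[0.0005, 0.0001, 0], [0, 0, 0]],
    [[0.0005, 0.0001, 0], [0, 0, 0]],
    [[0.0005, 0.0001, 0], [0, 0, 0]],
  ],
)

```text
time_s: 26.98
position: [0.5677, -0.1908, 0.2323]
tcp_rot: [[0.138, -0.001, 0.99], [-0.99, 0.0, 0.138], [-0.0, -1.0, -0.001]]
force: [-4.9, -0.3, -0.3]
opening: 0.296
```

play_rows(
  commands=[
    [[-0.001, -0.0001, 0], [0, 0, 0]],
    [[-0.0015, -0.0002, 0], [0, 0, 0]],
    [[-0.0015, -0.0002, -0.001], [0, 0, 0]],
    [[-0.0015, -0.0002, -0.001], [0, 0, 0]],
  ],
)

```text
time_s: 27.48
position: [0.5672, -0.191, 0.2318]
tcp_rot: [[0.138, 0.001, 0.99], [-0.99, -0.0, 0.138], [0.0, -1.0, 0.001]]
force: [-2.8, 0.9, 2.6]
opening: 0.294
```

play_rows(
  commands=[
    [[0, 0, 0], [0, 0, 0]],
    [[0, 0, 0], [0, 0, 0]],
    [[0, 0, 0], [0, 0, 0]],
    [[0, 0, 0.02], [0, 0, 0]],
    [[0, 0, 0.06], [0, 0, 0]],
    [[0, 0, 0.09], [0, 0, 0]],
    [[-0.04, 0.05, 0.09], [0, 0, 0]],
    [[-0.04, 0.11, 0.09], [0, 0, -0.06]],
    [[-0.04, 0.17, 0.09], [0, 0, -0.125]],
    [[-0.04, 0.17, 0.09], [0, 0, -0.125]],
  ],
  gripper=0.06,
)

```text
time_s: 28.72
position: [0.5261, -0.0171, 0.3216]
tcp_rot: [[0.02, 0.0, 1.0], [-1.0, 0.001, 0.02], [-0.001, -1.0, 0.0]]
force: [0.1, -0.3, -0.5]
opening: 0.689
```

```bash
python3 look.py d.png
```

```text
[ 0.5261 -0.0171  0.3216]
scene red tab 70 [ 0.5988 -0.1923  0.2384]
scene green tab 34 [ 0.5691 -0.1942  0.2385]
scene blue tab 31 [0.6388 0.1884 0.2382]
scene bufrim 36 [0.6111 0.6155 0.6196]
top red tab 47 [ 0.5931 -0.1882  0.2398]
top green tab 49 [ 0.566  -0.1907  0.2399]
top blue tab 57 [0.6355 0.1924 0.2395]
top bufrim 25 [0.6084 0.6131 0.6179]
```

View pics/d.png

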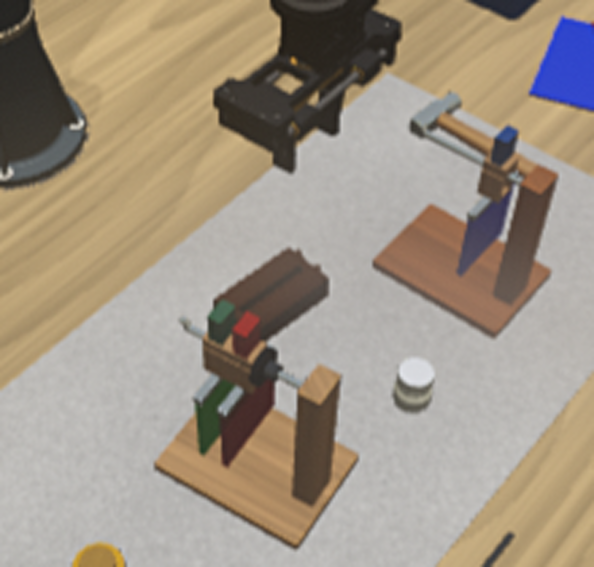

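The picture shows green (222, 345) and red (245, 350) hanging side by side against the buffer (267, 365). The tab spacing is about 28.5 mm, so they are touching. Now blue.

play_rows(
  commands=[
    [[0.03, 0.05, 0], [0, 0, 0]],
    [[0.06, 0.11, 0], [0, 0, 0]],
    [[0.1, 0.16, 0], [0, 0, 0]],
    [[0.111, 0.207, 0], [0, 0, 0]],
    [[0.111, 0.207, -0.02], [0, 0, 0]],
    [[0.111, 0.207, -0.045], [0, 0, 0]],
    [[0.111, 0.207, -0.045], [0, 0, 0]],
    [[0.111, 0.207, -0.045], [0, 0, 0]],
    [[0.111, 0.207, -0.045], [0, 0, 0]],
  ],
)

```text
time_s: 29.95
position: [0.6388, 0.1853, 0.2778]
tcp_rot: [[0.013, 0.003, 1.0], [-1.0, 0.0, 0.013], [-0.0, -1.0, 0.003]]
force: [0.1, -0.0, 0.9]
opening: 0.69
```

play_rows(
  commands=[
    [[-0.001, 0.0045, -0.02], [0, 0, 0]],
    [[-0.001, 0.0045, -0.04], [0, 0, 0]],
    [[-0.001, 0.0045, -0.0455], [0, 0, 0]],
    [[-0.001, 0.0045, -0.0455], [0, 0, 0]],
    [[-0.001, 0.0045, -0.0455], [0, 0, 0]],
  ],
)

```text
time_s: 30.58
position: [0.6375, 0.1905, 0.2321]
tcp_rot: [[0.014, 0.002, 1.0], [-1.0, 0.0, 0.014], [-0.0, -1.0, 0.002]]
force: [0.0, 0.7, 0.6]
opening: 0.692
```

play_rows(
  commands=[
    [[0, 0, 0], [0, 0, 0]],
    [[0, 0, 0], [0, 0, 0]],
    [[0, 0, 0], [0, 0, 0]],
    [[0, 0, 0], [0, 0, 0]],
    [[0, 0, 0], [0, 0, 0]],
    [[0, 0, 0], [0, 0, 0]],
  ],
  gripper=0,
)

```text
time_s: 31.32
position: [0.6368, 0.1911, 0.231]
tcp_rot: [[0.014, 0.0, 1.0], [-1.0, 0.001, 0.014], [-0.001, -1.0, 0.0]]
force: [-0.6, 1.4, 1.5]
opening: 0.297
```

play_rows(
  commands=[
    [[0, 0, 0.005], [0, 0, 0]],
    [[0, 0, 0.01], [0, 0, 0]],
    [[0, 0, 0.014], [0, 0, 0]],
    [[0, 0, 0.014], [0, 0, 0]],
  ],
)

```text
time_s: 31.82
position: [0.637, 0.1904, 0.2454]
tcp_rot: [[0.014, 0.001, 1.0], [-1.0, -0.0, 0.014], [0.0, -1.0, 0.001]]
force: [1.1, -0.9, -2.4]
opening: 0.295
```

Run:
```python
from h import *
# block: both edges/top plane points with the view clear of the arm, using pre-move pictures
import pickle
cs=pickle.load(open("c0.pkl","rb"))
for n in cs:
    c=cs[n];W=pts(c);x,y,z=[W[...,i] for i in range(3)]
    hsv=cv2.cvtColor(c["frame"],cv2.COLOR_RGB2HSV)
    m=(x>.40)&(x<.53)&(y>-.09)&(y<.09)&(hsv[...,2]<110)&(hsv[...,1]>60)
    for lo,hi in((.037,.05),(.03,.05),(.008,.05)):
        q=W[m&(z>lo)&(z<hi)]; r=cv2.minAreaRect((q[:,:2]*1000).astype(np.float32)); print(n,lo,len(q),np.round(r[0],1),np.round(r[1],1),round(r[2],1))
    q=W[m&(z<.036)&(z>.005)]; 
    # slot pixels: interior low points
    a=np.radians(-8); C=np.nanmedian(W[m&(z>.037)&(z<.05)],0)
    r=cv2.minAreaRect((W[m&(z>.037)&(z<.05)][:,:2]*1000).astype(np.float32))
    print(np.round(cv2.boxPoints(r),1).tolist())
print(read_state()["position"])
```

```text
scene 0.037 220 [478.1  -6.9] [121.7  55.7] 88.5
scene 0.03 492 [475.3  -6.5] [125.4  67.3] 84.1
scene 0.008 527 [474.4  -6.3] [127.4  68.2] 86.8
[[448.6000061035156, -66.9000015258789], [504.29998779296875, -68.4000015258789], [507.6000061035156, 53.20000076293945], [451.8999938964844, 54.70000076293945]]
top 0.037 349 [474.8  -5.2] [121.4  65.8] 84.1
top 0.03 630 [475.1  -5.2] [121.1  66.5] 83.2
top 0.008 726 [475.4  -5.2] [121.1  67. ] 83.2
[[435.79998779296875, -62.20000076293945], [501.29998779296875, -68.9000015258789], [513.7000122070312, 51.900001525878906], [448.20001220703125, 58.599998474121094]]
[0.63700222 0.19040937 0.2453501 ]
```

play_rows(
  commands=[
    [[-0.015, 0, 0], [0, 0, 0]],
    [[-0.032, 0, 0], [0, 0, 0]],
    [[-0.05, -0.0005, 0], [0, 0, 0]],
    [[-0.068, -0.001, 0], [0, 0, 0]],
    [[-0.086, -0.001, 0], [0, 0, 0]],
    [[-0.104, -0.0015, 0], [0, 0, 0]],
    [[-0.122, -0.0015, 0], [0, 0, 0]],
    [[-0.14, -0.002, 0], [0, 0, 0]],
    [[-0.15, -0.002, 0.01], [0, 0, 0]],
    [[-0.15, -0.002, 0.05], [0, 0, 0]],
  ],
)

```text
time_s: 33.08
position: [0.4844, 0.1882, 0.2939]
tcp_rot: [[0.014, -0.006, 1.0], [-1.0, -0.001, 0.014], [0.001, -1.0, -0.006]]
force: [0.6, 0.5, -1.8]
opening: 0.294
```

play_rows(
  commands=[
    [[-0.003, -0.03, 0], [0, 0, -0.03]],
    [[-0.013, -0.08, 0], [0, 0, -0.06]],
    [[-0.013, -0.13, 0], [0, 0, -0.1]],
    [[-0.013, -0.17, 0], [0, 0, -0.124]],
    [[-0.013, -0.192, 0], [0, 0, -0.124]],
    [[-0.013, -0.192, -0.02], [0, 0, -0.124]],
    [[-0.013, -0.192, -0.03], [0, 0, -0.124]],
    [[-0.013, -0.192, -0.03], [0, 0, -0.124]],
    [[-0.013, -0.192, -0.03], [0, 0, -0.124]],
  ],
)

```text
time_s: 34.2
position: [0.4742, -0.0033, 0.2654]
tcp_rot: [[-0.109, 0.001, 0.994], [-0.994, -0.0, -0.109], [0.0, -1.0, 0.001]]
force: [0.6, 0.1, -2.2]
opening: 0.295
```

Run:
```python
from h import *
import pickle
c0=pickle.load(open("c0.pkl","rb"))
def slot(c,n):
    W=pts(c);x,y,z=[W[...,i] for i in range(3)]
    d=np.array([-np.sin(np.radians(-6.5)),np.cos(np.radians(-6.5))])  # y axis of block
    u=(x-.475)*d[1]-(y+.0055)*d[0]; v=(x-.475)*d[0]+(y+.0055)*d[1]
    m=(abs(u)<.016)&(abs(v)<.045)&(z<.034)&(z>.003)
    q=W[m]; 
    if len(q)>8:
        l=cv2.fitLine((q[:,:2]*1000).astype(np.float32),cv2.DIST_HUBER,0,.01,.01).ravel(); a=np.degrees(np.arctan2(l[1],l[0]))%180
        print(n,"slot",len(q),"ang",a.round(1),"x at y=-5:",(l[2]+(-5-l[3])*l[0]/l[1]).round(1),"z",np.percentile(q[:,2],[10,50,90]).round(3))
        mm=(abs(u)<.012)&(z<.034)&(z>.003)&(abs(v)<.054); print(" v ext mm",np.percentile(v[mm]*1000,[2,98]).round(1))
for n in c0: slot(c0[n],n+"0")
print(read_state()["position"],read_state()["tcp_rot"][:,0])
c=capture("scene"); W=pts(c); hsv=cv2.cvtColor(c["frame"],cv2.COLOR_RGB2HSV);H,S,V=[hsv[...,i].astype(int) for i in range(3)]
x,y,z=[W[...,i] for i in range(3)]
m=(x>.43)&(x<.53)&(abs(y)<.08)&(z>.09)&(z<.17)&(H>100)&(H<135)&(S>50)
q=W[m]; l=cv2.fitLine((q[:,:2]*1000).astype(np.float32),cv2.DIST_HUBER,0,.01,.01).ravel()
print("blue face ang",(np.degrees(np.arctan2(l[1],l[0]))%180).round(1),"x at y=-5",(l[2]+(-5-l[3])*l[0]/l[1]).round(1),"y ext",np.percentile(q[:,1],[1,99]).round(4),"zmin",np.percentile(q[:,2],1).round(4))
slot(c,"scene now")
save(c,"e.png",(250,110,390,230),5)
```

```text
scene0 slot 92 ang 82.3 x at y=-5: 471.9 z [0.02  0.029 0.033]
 v ext mm [-45.7  52. ]
top0 slot 94 ang 81.8 x at y=-5: 475.4 z [0.009 0.014 0.033]
 v ext mm [-52.2  52.4]
[ 0.47422531 -0.00325744  0.26540863] [-1.09241055e-01 -9.94015274e-01  1.62427935e-04]
blue face ang 83.8 x at y=-5 479.1 y ext [-0.0509  0.0359] zmin 0.0917
scene now slot 85 ang 82.8 x at y=-5: 471.6 z [0.019 0.029 0.033]
 v ext mm [-51.3  49.4]
```

View pics/e.png

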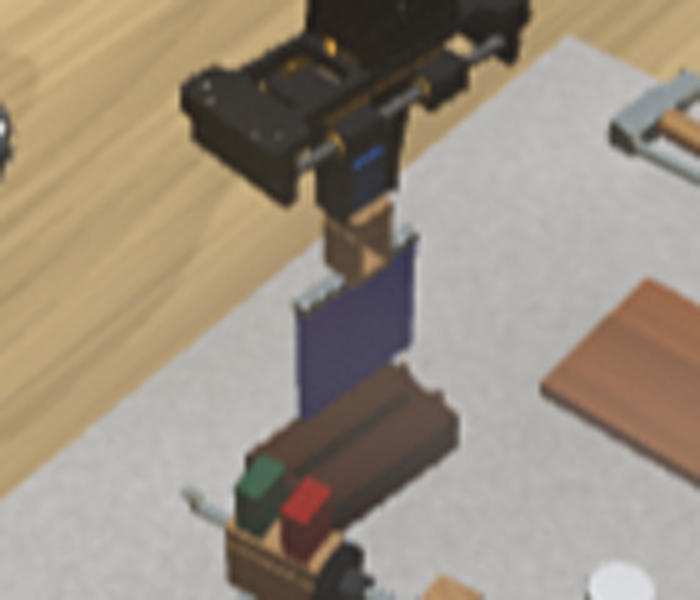

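The picture shows the blue pane above the block, in line with the slot (300–410, 390–440). The relative measurements say shift +1 mm in x, -1 mm in y, and turn about -1°. Then I lower it in stages, watching the force.

play_rows(
  commands=[
    [[0.001, -0.001, -0.01], [0, 0, -0.019]],
    [[0.001, -0.001, -0.02], [0, 0, -0.019]],
    [[0.001, -0.001, -0.03], [0, 0, -0.019]],
    [[0.001, -0.001, -0.036], [0, 0, -0.019]],
    [[0.001, -0.001, -0.038], [0, 0, -0.019]],
    [[0.001, -0.001, -0.038], [0, 0, -0.019]],
  ],
)

```text
time_s: 35.0
position: [0.4748, -0.0045, 0.2268]
tcp_rot: [[-0.129, 0.0, 0.992], [-0.992, 0.0, -0.129], [-0.0, -1.0, 0.0]]
force: [-0.5, -0.5, -1.3]
opening: 0.298
```

play_rows(
  commands=[
    [[0, 0, -0.003], [0, 0, 0]],
    [[0, 0, -0.006], [0, 0, 0]],
    [[0, 0, -0.009], [0, 0, 0]],
    [[0, 0, -0.009], [0, 0, 0]],
  ],
)

```text
time_s: 35.5
position: [0.4745, -0.0045, 0.2176]
tcp_rot: [[-0.129, -0.001, 0.992], [-0.992, 0.0, -0.129], [-0.0, -1.0, -0.001]]
force: [0.4, -0.1, -1.4]
opening: 0.294
```

play_rows(
  commands=[
    [[0, 0, -0.0015], [0, 0, 0]],
    [[0, 0, -0.003], [0, 0, 0]],
    [[0, 0, -0.004], [0, 0, 0]],
    [[0, 0, -0.004], [0, 0, 0]],
  ],
)

```text
time_s: 36.0
position: [0.4747, -0.0045, 0.2138]
tcp_rot: [[-0.129, -0.0, 0.992], [-0.992, 0.0, -0.129], [0.0, -1.0, -0.0]]
force: [-0.4, -0.2, -2.6]
opening: 0.295
```

play_rows(
  commands=[
    [[0, 0, -0.0015], [0, 0, 0]],
    [[0, 0, -0.003], [0, 0, 0]],
    [[0, 0, -0.004], [0, 0, 0]],
    [[0, 0, -0.004], [0, 0, 0]],
  ],
)

```text
time_s: 36.5
position: [0.4747, -0.0045, 0.2097]
tcp_rot: [[-0.129, -0.0, 0.992], [-0.992, 0.0, -0.129], [-0.0, -1.0, -0.0]]
force: [0.2, 0.3, -1.4]
opening: 0.298
```

play_rows(
  commands=[
    [[0, 0, -0.003], [0, 0, 0]],
    [[0, 0, -0.006], [0, 0, 0]],
    [[0, 0, -0.009], [0, 0, 0]],
    [[0, 0, -0.011], [0, 0, 0]],
    [[0, 0, -0.011], [0, 0, 0]],
  ],
)

```text
time_s: 37.12
position: [0.4746, -0.0045, 0.1987]
tcp_rot: [[-0.129, -0.0, 0.992], [-0.992, 0.0, -0.129], [-0.0, -1.0, -0.0]]
force: [0.3, -0.8, -2.2]
opening: 0.296
```

play_rows(
  commands=[
    [[0, 0, -0.0015], [0, 0, 0]],
    [[0, 0, -0.003], [0, 0, 0]],
    [[0, 0, -0.0035], [0, 0, 0]],
    [[0, 0, -0.0035], [0, 0, 0]],
  ],
)

```text
time_s: 37.62
position: [0.4747, -0.0045, 0.1953]
tcp_rot: [[-0.129, -0.0, 0.992], [-0.992, 0.0, -0.129], [0.0, -1.0, -0.0]]
force: [-0.1, 0.2, -1.9]
opening: 0.299
```

play_rows(
  commands=[
    [[0, 0, -0.001], [0, 0, 0]],
    [[0, 0, -0.001], [0, 0, 0]],
    [[0, 0, -0.001], [0, 0, 0]],
  ],
)

```text
time_s: 38.0
position: [0.4748, -0.0045, 0.1944]
tcp_rot: [[-0.129, 0.0, 0.992], [-0.992, 0.0, -0.129], [-0.0, -1.0, 0.0]]
force: [0.3, 0.4, -1.7]
opening: 0.291
```

play_rows(
  commands=[
    [[0, 0, -0.0007], [0, 0, 0]],
    [[0, 0, -0.0007], [0, 0, 0]],
    [[0, 0, -0.0007], [0, 0, 0]],
  ],
)

```text
time_s: 38.38
position: [0.4747, -0.0045, 0.1936]
tcp_rot: [[-0.129, -0.0, 0.992], [-0.992, 0.0, -0.129], [-0.0, -1.0, -0.0]]
force: [0.6, 0.1, -2.1]
opening: 0.3
```

play_rows(
  commands=[
    [[0, 0, -0.0005], [0, 0, 0]],
    [[0, 0, -0.0005], [0, 0, 0]],
    [[0, 0, -0.0005], [0, 0, 0]],
  ],
)

```text
time_s: 38.75
position: [0.4748, -0.0045, 0.1932]
tcp_rot: [[-0.129, 0.0, 0.992], [-0.992, -0.0, -0.129], [-0.0, -1.0, 0.0]]
force: [1.1, 0.6, -0.5]
opening: 0.295
```

play_rows(
  commands=[
    [[0, 0, -0.0005], [0, 0, 0]],
    [[0, 0, -0.0005], [0, 0, 0]],
    [[0, 0, -0.0005], [0, 0, 0]],
  ],
)

```text
time_s: 39.12
position: [0.4751, -0.0045, 0.1932]
tcp_rot: [[-0.129, 0.001, 0.992], [-0.992, -0.0, -0.129], [-0.0, -1.0, 0.001]]
force: [0.5, 0.8, 5.9]
opening: 0.297
```

It is on the floor: the force rose to about +6 N at the expected height. I ease off, release and lift.

play_rows(
  commands=[
    [[0, 0, 0.0005], [0, 0, 0]],
    [[0, 0, 0.0005], [0, 0, 0]],
  ],
)

```text
time_s: 39.38
position: [0.4749, -0.0045, 0.1932]
tcp_rot: [[-0.129, 0.0, 0.992], [-0.992, 0.0, -0.129], [-0.0, -1.0, 0.0]]
force: [-0.5, 0.6, 3.9]
opening: 0.295
```

play_rows(
  commands=[
    [[0, 0, 0], [0, 0, 0]],
    [[0, 0, 0], [0, 0, 0]],
    [[0, 0, 0], [0, 0, 0]],
    [[0, 0, 0.02], [0, 0, 0]],
    [[0, 0, 0.06], [0, 0, 0]],
    [[0, 0, 0.12], [0, 0, 0]],
    [[-0.04, 0.05, 0.15], [0, 0, 0]],
    [[-0.04, 0.11, 0.15], [0, 0, 0]],
    [[-0.04, 0.16, 0.15], [0, 0, 0]],
    [[-0.04, 0.16, 0.15], [0, 0, 0]],
  ],
  gripper=0.06,
)

```text
time_s: 40.62
position: [0.4339, 0.1584, 0.3433]
tcp_rot: [[-0.123, 0.0, 0.992], [-0.992, 0.001, -0.123], [-0.001, -1.0, 0.0]]
force: [0.4, 0.1, 0.0]
opening: 0.692
```

```bash
sed -i 's/(Z>.23)&(Z<.25)/(((Z>.23)\&(Z<.25)\&(k!="blue"))|((k=="blue")\&(Z>.195)\&(Z<.215)))/' look.py; python3 look.py f.png
```

```text
[0.4339 0.1584 0.3433]
scene red tab 73 [ 0.5981 -0.1916  0.2382]
scene green tab 35 [ 0.5689 -0.1926  0.239 ]
scene blue tab 30 [ 0.4765 -0.0058  0.2002]
scene bufrim 39 [0.6121 0.616  0.6194]
top red tab 46 [ 0.5933 -0.1883  0.24  ]
top green tab 48 [ 0.5662 -0.1907  0.2404]
top blue tab 43 [ 0.4749 -0.0039  0.2025]
top bufrim 26 [0.6064 0.6125 0.626 ]
```

View pics/f.png

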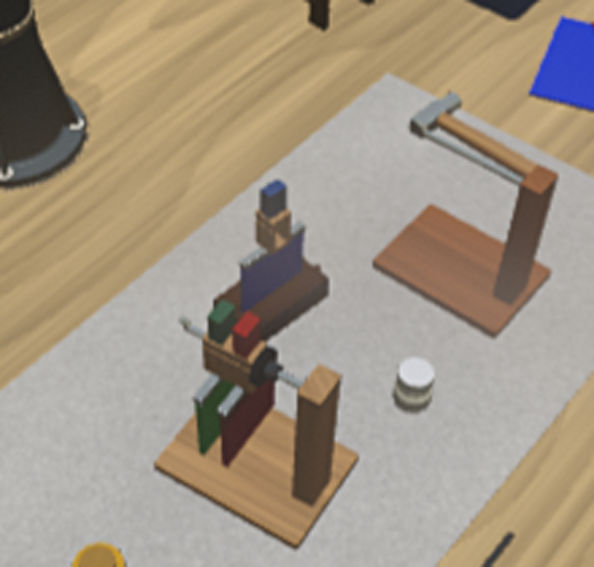

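The picture shows blue upright in the block at (270, 240), and green and red snug on the spare hook. The bystanders have not moved. Blue's tab top is at z 0.200–0.2025, against 0.202 expected on the floor.

```bash
python3 -c "
from rig import *
print(hand_in())"
```

```text
the job is handed in; nothing more can be done
None
```

The job is handed in. Red and green hang on the pale spare hook, and blue stands upright on the floor of the viewing block's slot. The arm took about 41 s of the 72 s allowed.

- **Red (rear):** pressed against the buffer at about 5.4 N for over 0.3 s, about 2.6 mm of travel estimated from that force and the rubber's stiffness.
- **Green (front):** pushed up against red at about 4.9 N. The two tabs then measured 27–30 mm apart (28 mm is touching). The buffer was back at its starting place to within about 1 mm.
- **Blue:** touched the slot floor at about 6–8 N at the expected height. Its tab top reads z 0.200–0.2025, against 0.202 expected.
- **Bystanders:** the jar and hammer looked undisturbed in the last picture. The tin is only partly in that picture, but the arm went nowhere near it.

No check failed. The two cameras disagreed by 2–5 mm throughout, so I averaged them or compared things within the same picture.

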